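# Lock the guide plate and hold the bore probe centred in a drilled foot block

### The job

Push both black plugs of the steel guide plate fully down, so that the plate is locked on the drilled wooden block. Then take the inspection probe by its handle out of its wooden stand and lower it upright into the bore until its collar is level with the top of the plate, without the probe ever touching the plate, the plugs or the block. Finish while holding it there in the gripper, still and centred in the bore, and leave the parts box, the drawer pull and the glue jar undisturbed.

Things in the scene. Friction and masses are not known exactly. Their poses are not given: they have to be found in the camera images.
- block: Light wooden block 90 x 190 x 77 mm with an 8 mm steel guide plate of the same outline on top (plate top 85 mm above the bench), fixed. Origin: centre of underside; y along the long side, z up. One upright round bore in the middle: 32 mm diameter through the plate, 36 mm below it, blind, floor 75 mm below the plate's top. Carries both plugs.
- bore_mouth (a point): Centre of the bore at the level of the guide plate's top, 85 mm above the bench; axes as the block's.
- plug_left_top (a point): Centre of the top of the plug on the block's +y side, 68 mm along y from the bore's axis. A round black head 34 mm in diameter and 12 mm tall on a 16 mm steel stem; fully down, its head sits on the plate and its top is 97 mm above the bench; it starts 5 to 10 mm higher.
- plug_right_top (a point): The same for the identical plug on the block's -y side, 68 mm from the bore's axis.
- plug_left (a joint): How far the left plug is pushed in, m: 0 = head 10 mm off the plate, 0.010 = fully down on a hard stop. It slides straight down against about 7 N of friction and stays where it is left.
- plug_right (a joint): The same for the right plug.
- stand: Brown wooden stand, 80 x 80 mm, 62 mm tall, fixed to the bench, with one 12 mm upright hole in the middle of its top in which the probe stands. Origin: centre of the underside.
- probe: Inspection probe, 160 mm long, about 0.14 kg, upright in the stand: 10 mm steel rod, a steel collar (18 mm diameter, 53 to 67 mm above the tip, at the start resting on the stand's top) and a round black handle (20 mm diameter, 110 to 160 mm above the tip). Origin: the rod's lower tip; z runs up the rod's axis.
- probe_tip (a point): The rod's lower tip, on its axis.
- probe_collar (a point): Centre of the collar, on the axis, 60 mm above the tip; the collar reaches 7 mm above and below it.
- probe_handle (a point): Middle of the handle, on the axis, 135 mm above the tip.
- parts_box: Bystander: open light wooden parts box, 90 x 140 x 55 mm, beyond the work. Origin: centre of the underside.
- drawer_pull: Bystander: brass drawer pull, 130 mm long, lying on the bench. Origin: centre of the underside.
- glue_jar: Bystander: closed jar of glue, 64 mm in diameter, 85 mm tall. Origin: centre of the underside.

How it is judged:
By the outcome, as a careful person would: the job done as asked, in the order asked, and still so for the second after the job is handed in, while the arm keeps its last pose, push and grip.
It also fails if it takes over 51 s, if anything falls off the work surface, if the arm or the gripper's body presses on something with over 40 N, if the wrist force passes 120 N, or if a joint passes its speed limit or range.

### The arm

A 6-joint arm with a two-finger parallel gripper is mounted at the origin on the work surface. World frame = base frame: x ahead of the robot, y to its left, z up, the work surface at z = 0. Lengths are in mm, angles in rad, forces in N, time in s.
With the tool pointing down it reaches from about 275 to 750 mm from the base axis. Payload 10.2 kg.
Tool frame: the origin (TCP) lies at the centre of the arm's flange, where the gripper is bolted on; the fingertips stand 173 mm ahead of it and the grasp point (between the pads) lies 155 mm ahead of it; z points along the fingers, y is the line along which they close (so a half turn about z gives the same grasp; the last joint's range is limited). The gripper opens to 85 mm and grips with 20 to 120 N. Pads are 22 mm wide; open, the fingers measure 114 mm over their backs; the gripper's body (76 mm by 85 mm) begins 54 mm behind the grasp point. The pads swing forward as they close: fully open they stand 13 mm farther back than shut.
Start: joints at [-1.434, 0.313, 1.498, -0, 1.331, -0.223], TCP at [184.833, -491.395, 404.694] pointing down, gripper open.
Joint ranges: [-2.94, 2.94], [-0.97, 2.17], [0.19, 2.56], [-1.23, 4.37], [0.02, 3.11], [-2.88, 2.88]. Speed limits (rad/s): [2.39, 2.39, 3.01, 3.14, 3.14, 3.14].

### API

Orientations are given as a unit quaternion [w, x, y, z].
In Python, from rig import ctrl, camrig gives the robot as it stands (ctrl), with the cameras (camrig).
- The arm moves only by the tool steer_hand, called as a command line: name --argument value ..., lists and objects as JSON in quotes. Schema: {"type":"object","properties":{"plan":{"type":"array","items":{"type":"array","items":{"type":"array","items":{"type":"number"},"minItems":6,"maxItems":6},"minItems":1,"maxItems":8},"minItems":1,"maxItems":1},"aperture":{"type":"number"},"grip_n":{"type":"number"},"only":{"type":"string"},"quiet":{"type":"boolean"},"lines":{"type":"string"}},"required":["plan"],"additionalProperties":false}. plan is a list that holds a single list of rows (three levels of brackets), with 1 to 8 rows, each of 6 numbers: dx, dy, dz in shares of 0.5 m (1.0 is 0.5 m), then a rotation vector rx, ry, rz in parts of the range, where 1.0 means pi rad; each row is the pose to reach, as a shift and turn from the pose commanded when the call began, along the tool's axes at that moment; what a row does not reach only later rows make up. A row lasts 1/10 s, in which the tool goes at most 50 mm and 0.15 rad, less where a joint would pass 70% of its speed; a pose out of reach is approached as far as the arm can. aperture is the opening from 0.0 (shut) to 1.0 (fully open), set as the call begins (left out keeps the last). The fingers move at their own pace and stop on an object; grip_n is the grip in N (left out, the last holds). Time passes only in rows, so rows that do not move let the fingers close. The tool returns the time, the measured TCP pose, the force, the opening and the grip force at its end. only (a regular expression) keeps the lines of the reply that match it, lines (a string "A,B") keeps lines A to B, and quiet returns only ok. Input that does not fit is refused with a message, and nothing moves.
- ctrl.sense(): the state, without advancing time (a new reading comes with each control period).
- camrig.capture(name): name is "scene" or "top" or "wrist"; returns the picture (400x640x3 uint8, red, green, blue); there is no depth.
- camrig.calibration(name): a dict with "fx", "fy", "cx", "cy" (pixels), "position" and "attitude" of the camera in the world. Camera axes: x right, y down, z forward; pixel columns grow to the right and rows downward; lengths in mm; the calibration is good to about 2 mm. A picture is of the moment at which its call begins: read the wrist's pose just before it. calibration takes no time and is no camera call; for the wrist camera it gives the pose at the moment of the call.
- ctrl.finish_job(): hands the job in; it is judged then, once.
The state is a dict: "time_s": time; "joints": joint angles; "dq": joint speeds; "tau": joint torques, N m; "eef_pos": TCP position; "ee_rot": TCP orientation; "force": force on the tool from outside, world axes, zero at the start; "wrist_torque": the same for the moment, N m; "grip_width": opening from 0.0 (shut) to 1.0 (fully open); "grip_force": force on a finger pad.
Only numpy, scipy, OpenCV 4.12 (cv2) and the standard library are available. Lean on these libraries where they do the work, as an engineer would, in place of code of your own. Each camera call takes 0.05 s, during which the arm holds its last target. There are 200 camera calls.

## Working session

There is one attempt and no reset: what is moved stays moved. The work goes in short steps, Python scripts to look and compute and a tool call to move; the robot and the scene stay as the last step left them, time stands still between calls to the robot, and variables do not carry over. Pictures are saved under pics/ and viewed, at most 10 in all, crops included, and the job is handed in when it is done.

```bash
ls; mkdir -p pics; python3 - <<'E'
from rig import ctrl, camrig
import cv2
print(ctrl.sense())
for n in ("scene","top"):
    im=camrig.capture(n); cv2.imwrite(f"pics/{n}0.png",im[...,::-1]); print(n,camrig.calibration(n))
E
```

```text
pics
rig.py
{'time_s': 0.0, 'joints': array([-1.43442310e+00,  3.13450512e-01,  1.49845689e+00,  2.92090031e-05,
        1.33101846e+00, -2.23399660e-01]), 'dq': array([ 1.07184597e-03,  2.83671830e-04, -1.04635120e-03,  1.10386510e-03,
        6.84125255e-06, -1.30360427e-03]), 'tau': array([-2.26519842e-04, -4.12260711e+01, -2.59742045e+01, -1.76653671e-04,
        4.09892833e-03,  2.85000823e-05]), 'eef_pos': array([ 184.81737665, -491.34741277,  404.12721099]), 'ee_rot': array([-6.65358070e-04,  9.83864420e-01,  1.78914387e-01,  4.31679583e-05]), 'force': array([ 0.85389582, -0.09698852, -0.42611717]), 'wrist_torque': array([-0.10910161,  0.00104821,  0.01172931]), 'grip_force': 0.0, 'grip_width': 1.0026234327451415}
scene {'fx': 519.6884138976801, 'fy': 519.6884138976801, 'cx': 318.6871012368596, 'cy': 199.20907912308215, 'position': array([1471.15220858,  518.70889049,  945.49022522]), 'attitude': array([-0.19947048,  0.44796694,  0.78944451, -0.36920796])}
top {'fx': 500.467707788301, 'fy': 500.467707788301, 'cx': 315.4372030461652, 'cy': 201.2356857963731, 'position': array([ 524.22855746,    2.61181652, 1706.54232106]), 'attitude': array([-0.02501778,  0.71447908, -0.69879112,  0.02418087])}
```

View pics/top0.png

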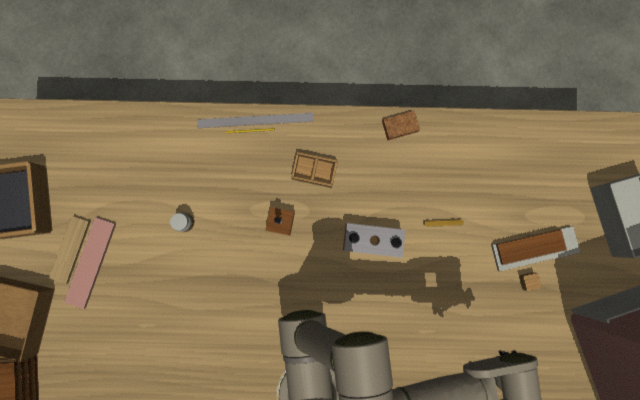

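View pics/scene0.png

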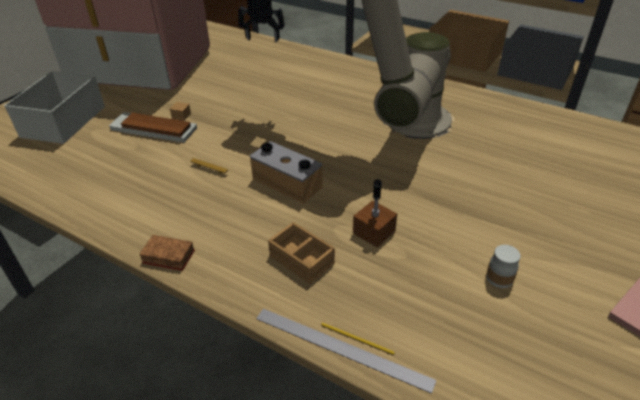

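The top view shows the plugs at about (354,238) and (396,242), the bore at (375,240) and the stand at (280,220), with the probe handle near (278,213). The box, jar and pull are all clear of these. I'll compute coarse positions, then use the wrist camera.

```bash
cat > h.py <<'E'
from rig import ctrl, camrig
import numpy as np, cv2
from scipy.spatial.transform import Rotation as R
def rot(q): return R.from_quat(np.roll(q,-1)).as_matrix()
def ray(c,u,v):
    d=rot(c["attitude"])@[(u-c["cx"])/c["fx"],(v-c["cy"])/c["fy"],1]; return np.array(c["position"]),d
def at(c,u,v,z):
    p,d=ray(c,u,v); return p+d*(z-p[2])/d[2]
def proj(c,P):
    q=rot(c["attitude"]).T@(np.array(P)-c["position"]); return np.array([c["cx"]+c["fx"]*q[0]/q[2],c["cy"]+c["fy"]*q[1]/q[2]])
E
python3 - <<'E'
from h import *
np.set_printoptions(precision=1,suppress=True)
t=camrig.calibration("top");s=camrig.calibration("scene")
for n,u,v,z in [("L",354,238,105),("R",396,242,105),("bore",375,240,85),("stand",280,221,62),("handle",278,211,169)]: print(n,at(t,u,v,z))
for n,u,v,z in [("L",305,164,105),("R",266,147,105),("bore",286,159,85),("handle",377,183,169)]: print(n,at(s,u,v,z))
w=camrig.calibration("wrist");e=ctrl.sense()
print(w, rot(e["ee_rot"]).T@(w["position"]-e["eef_pos"])); print(rot(e["ee_rot"]),rot(w["attitude"]))
S=cv2.imread("pics/scene0.png")[130:260,240:410];T=cv2.imread("pics/top0.png")[190:270,255:415]
cv2.imwrite("pics/sc.png",np.vstack([cv2.resize(S,(680,520),interpolation=2)]));
E
```

```text
L [ 521.  -119.9  105. ]
R [ 511.2 -254.   105. ]
bore [ 516.  -189.4   85. ]
stand [571.2 120.8  62. ]
handle [598.7 120.1 169. ]
L [ 526.  -114.5  105. ]
R [ 513.1 -253.8  105. ]
bore [ 510.3 -188.6   85. ]
handle [576.  123.5 169. ]
{'fx': 322.08407918157303, 'fy': 322.08407918157303, 'cx': 319.0392962998461, 'cy': 201.7743689406421, 'position': array([ 257.4, -464.2,  374. ]), 'attitude': array([ 0.1,  0.8, -0.6, -0.1])} [77.5  0.1 30.3]
[[ 0.9  0.4 -0. ]
 [ 0.4 -0.9  0. ]
 [ 0.  -0.  -1. ]] [[ 0.4 -0.9 -0.3]
 [-0.9 -0.3 -0.1]
 [-0.   0.3 -1. ]]
```

```bash
cat >> h.py <<'E'
def go(P,yaw):
    e=ctrl.sense(); M=rot(e["ee_rot"]); c,s=np.cos(yaw),np.sin(yaw)
    T=np.array([[c,s,0],[s,-c,0],[0,0,-1.]])
    print("rel",np.round(M.T@(np.array(P)-e["eef_pos"]),2),np.round(R.from_matrix(M.T@T).as_rotvec(),4))
E
python3 -c "
from h import *
go([480,-188,400],-0.08)"
```

```text
rel [ 383.08 -180.02    4.5 ] [-0.0011 -0.      0.4398]
```

Careful with the scale: shifts go in shares of 0.5 m and turns go in shares of pi rad. That gives: 383 mm / 500 = 0.766, -180 mm / 500 = -0.36, 0.44 rad / 3.1416 = 0.1401.

steer_hand --plan '[[[0.766,-0.36,0.008,0,0,0.1401],[0.766,-0.36,0.008,0,0,0.1401],[0.766,-0.36,0.008,0,0,0.1401],[0.766,-0.36,0.008,0,0,0.1401],[0.766,-0.36,0.008,0,0,0.1401],[0.766,-0.36,0.008,0,0,0.1401],[0.766,-0.36,0.008,0,0,0.1401],[0.766,-0.36,0.008,0,0,0.1401]]]' --aperture 0.0 --grip_n 30

```text
time_s: 0.9
eef_pos: [457.0, -211.0, 400.9]
ee_rot: [-0.0, 0.999, -0.04, -0.0]
force: [1.4, -1.2, 0.5]
grip_width: 0.0
grip_force: 0.0
```

```bash
python3 -c "
from h import *
go([480,-188,400],-0.08)"
```

```text
rel [ 21.04 -24.73   0.91] [-0.0001  0.0002 -0.0002]
```

In the tool's units: -25 mm / 500 = -0.05, 21 mm / 500 = 0.042.

steer_hand --plan '[[[0.042,-0.05,0.002,0,0,0],[0.042,-0.05,0.002,0,0,0],[0.042,-0.05,0.002,0,0,0],[0.042,-0.05,0.002,0,0,0]]]'

```text
time_s: 1.3
eef_pos: [478.4, -190.3, 399.9]
ee_rot: [-0.0, 0.999, -0.041, -0.0]
force: [0.2, 0.2, 0.5]
grip_width: -0.002
grip_force: 0.0
```

```bash
python3 -c "
from h import *
print(ctrl.sense()['eef_pos'],{k:v for k,v in camrig.calibration('wrist').items() if k in('position','attitude')})
cv2.imwrite('pics/w1.png',camrig.capture('wrist')[...,::-1])"
```

```text
[ 478.39819112 -190.27728613  399.90295255] {'position': array([ 555.63250007, -196.49802109,  369.59734689]), 'attitude': array([-0.10400776, -0.67012972,  0.72631407,  0.11214466])}
```

View pics/w1.png

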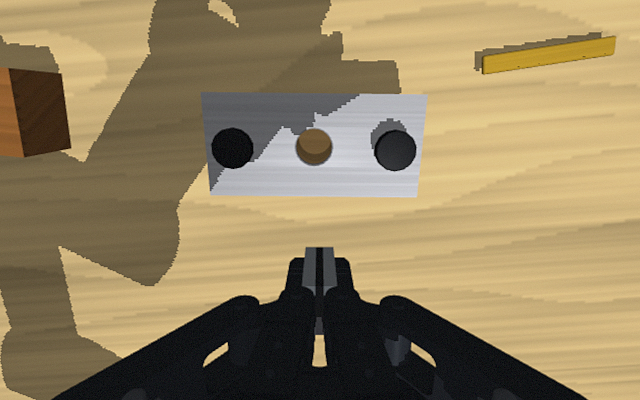

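The plate corners are near (202,93), (428,95), (417,197) and (209,197), with the bore at (314,147) and the plugs at (232,148) and (395,150). I'll enlarge this.

```bash
python3 -c "
from h import *
im=cv2.imread('pics/w1.png')
a=cv2.resize(im[85:205,195:435],None,fx=3.3,fy=3.3,interpolation=2);cv2.imwrite('pics/w1c.png',a)
c=camrig.calibration('wrist');e=ctrl.sense();M=rot(e['ee_rot'])
print('tip px',proj(c,e['eef_pos']+M@[0,0,173]))
for u,v in[(202,93),(428,95),(417,197),(209,197),(314,147)]:print(at(c,u,v,85))
"
```

```text
tip px [318.776329   263.95724034]
[568.7835501  -99.66431822  85.        ]
[ 551.91111852 -288.38378189   85.        ]
[ 462.89465248 -280.15366411   85.        ]
[478.43402817 -88.81535949  85.        ]
[ 516.35783823 -189.30094231   85.        ]
```

View pics/w1c.png

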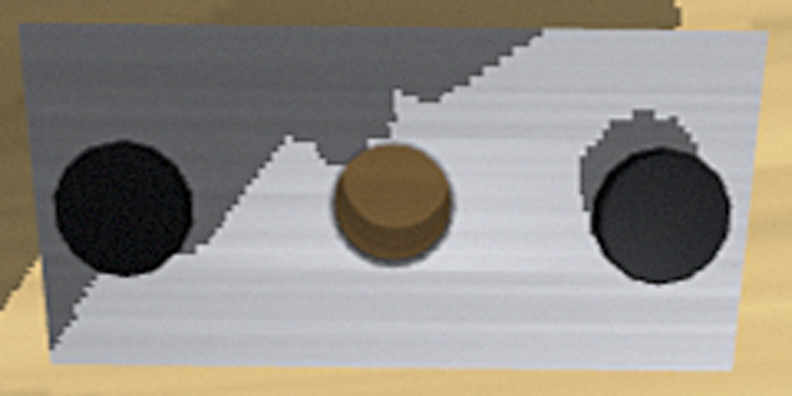

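```bash
python3 - <<'E'
from h import *
from scipy.optimize import least_squares
np.set_printoptions(precision=2,suppress=True)
c=camrig.calibration('wrist')
f=lambda U,V:((U+.5)/3.3-.5+195,(V+.5)/3.3-.5+85)
px=[(21,25),(768,31),(733,370),(51,362),(392.5,204)]
loc=np.array([(45,95),(45,-95),(-45,-95),(-45,95),(0,0)])
Q=np.array([at(c,*f(*p),85)[:2] for p in px]); print(Q)
def m(x): 
    C,S=np.cos(x[2]),np.sin(x[2]); return loc@np.array([[C,S],[-S,C]])+x[:2]
r=least_squares(lambda x:(m(x)-Q).ravel(),[515,-189,-.08]); print(r.x,r.fun.reshape(-1,2))
x=r.x; b=Q[4]
for s in(1,-1): print('plug',b+68*s*np.array([-np.sin(x[2]),np.cos(x[2])]), [at(c,*f(*(123,209) if s>0 else (661,215)),z) for z in(102,107)])
P=np.r_[b+68*np.array([-np.sin(x[2]),np.cos(x[2])]),173+120]
go(P,-.08)
E
```

```text
[[ 569.46  -98.96]
 [ 552.72 -287.85]
 [ 463.13 -279.94]
 [ 480.87  -90.3 ]
 [ 516.85 -188.98]]
[ 516.6  -189.21   -0.09] [[ 0.61  0.26]
 [ 0.05 -0.06]
 [ 0.01  0.23]
 [-0.43 -0.21]
 [-0.24 -0.22]]
plug [ 523.04 -121.26] [array([ 523.38, -121.94,  102.  ]), array([ 523.98, -123.34,  107.  ])]
plug [ 510.66 -256.7 ] [array([ 510.96, -256.49,  102.  ]), array([ 511.8 , -255.37,  107.  ])]
rel [ 38.94 -72.57 106.97] [ 0.  0. -0.]
```

steer_hand --plan '[[[0.078,-0.144,0.1,0,0,0],[0.078,-0.144,0.214,0,0,0],[0.078,-0.144,0.214,0,0,0],[0.078,-0.144,0.214,0,0,0],[0.078,-0.144,0.214,0,0,0]]]'

```text
time_s: 1.85
eef_pos: [523.4, -121.9, 293.8]
ee_rot: [0.0, 0.999, -0.04, 0.0]
force: [0.2, 1.0, 0.4]
grip_width: 0.001
grip_force: 0.0
```

```bash
python3 -c "
from h import *
go([523,-121.3,285],-.085)"
```

```text
rel [-0.48 -0.52  8.77] [ 0.0003 -0.0001  0.0041]
```

In the tool's units: 22 mm / 500 = 0.044, 21 mm / 500 = 0.042.

steer_hand --plan '[[[0,0,0.02,0,0,0],[0,0,0.026,0,0,0],[0,0,0.03,0,0,0],[0,0,0.034,0,0,0],[0,0,0.038,0,0,0],[0,0,0.042,0,0,0],[0,0,0.044,0,0,0],[0,0,0.044,0,0,0]]]'

```text
time_s: 2.65
eef_pos: [523.6, -121.2, 271.8]
ee_rot: [0.0, 0.999, -0.04, 0.0]
force: [-1.8, -1.6, 4.2]
grip_width: 0.003
grip_force: 2.3
```

In the tool's units: 2.5 mm / 500 = 0.005, 2 mm / 500 = 0.004.

steer_hand --plan '[[[0,0,0.002,0,0,0],[0,0,0.004,0,0,0],[0,0,0.005,0,0,0],[0,0,0.005,0,0,0]]]'

```text
time_s: 3.05
eef_pos: [523.6, -121.1, 270.4]
ee_rot: [0.001, 0.999, -0.04, 0.001]
force: [-5.7, 1.1, 15.9]
grip_width: -0.001
grip_force: 7.8
```

In the tool's units: 1 mm / 500 = 0.002, 0.5 mm / 500 = 0.001.

steer_hand --plan '[[[0,0,0.001,0,0,0],[0,0,0.002,0,0,0],[0,0,0.002,0,0,0],[0,0,0.002,0,0,0]]]'

```text
time_s: 3.45
eef_pos: [523.6, -121.1, 270.3]
ee_rot: [0.001, 0.999, -0.04, 0.001]
force: [-10.3, 1.2, 23.8]
grip_width: -0.002
grip_force: 12.1
```

steer_hand --plan '[[[0,0,-0.06,0,0,0],[0,0,-0.06,0,0,0],[0,0,-0.06,0,0,0]]]'

```text
time_s: 3.75
eef_pos: [523.5, -120.9, 297.8]
ee_rot: [0.0, 0.999, -0.04, 0.001]
force: [-0.4, -0.3, 0.2]
grip_width: 0.003
grip_force: 0.0
```

```bash
python3 -c "
from h import *
go([510.6,-256.7,290],-.085)"
```

```text
rel [ -2.03 136.39   7.86] [ 0.0004 -0.0011  0.0048]
```

Stiff stop at tip height 97: the left plug is down. Now the right one.

In the tool's units: 136 mm / 500 = 0.272, 100 mm / 500 = 0.2.

steer_hand --plan '[[[-0.004,0.1,0,0,0,0],[-0.004,0.2,0,0,0,0],[-0.004,0.272,0,0,0,0],[-0.004,0.272,0,0,0,0],[-0.004,0.272,0.016,0,0,0],[-0.004,0.272,0.026,0,0,0],[-0.004,0.272,0.03,0,0,0],[-0.004,0.272,0.03,0,0,0]]]'

```text
time_s: 4.55
eef_pos: [510.8, -255.4, 282.0]
ee_rot: [-0.0, 0.999, -0.039, -0.0]
force: [0.9, 0.0, 0.3]
grip_width: 0.0
grip_force: 0.0
```

In the tool's units: 14 mm / 500 = 0.028, 13 mm / 500 = 0.026.

steer_hand --plan '[[[0,0.002,0.006,0,0,0],[0,0.002,0.01,0,0,0],[0,0.002,0.014,0,0,0],[0,0.002,0.018,0,0,0],[0,0.002,0.022,0,0,0],[0,0.002,0.026,0,0,0],[0,0.002,0.028,0,0,0],[0,0.002,0.028,0,0,0]]]'

```text
time_s: 5.35
eef_pos: [510.7, -257.1, 270.3]
ee_rot: [0.0, 0.999, -0.04, 0.001]
force: [-4.6, 4.6, 14.6]
grip_width: -0.0
grip_force: 7.5
```

steer_hand --plan '[[[0,0,0.001,0,0,0],[0,0,0.002,0,0,0],[0,0,0.002,0,0,0],[0,0,0.002,0,0,0]]]'

```text
time_s: 5.75
eef_pos: [510.7, -257.0, 270.3]
ee_rot: [0.001, 0.999, -0.04, 0.001]
force: [-7.0, 6.6, 22.6]
grip_width: -0.001
grip_force: 11.4
```

In the tool's units: -300 mm / 500 = -0.6, -250 mm / 500 = -0.5.

steer_hand --plan '[[[0,0,-0.1,0,0,0],[0,0,-0.2,0,0,0],[0,-0.1,-0.28,0,0,0],[0,-0.2,-0.3,0,0,0],[0,-0.3,-0.3,0,0,0],[0,-0.4,-0.3,0,0,0],[0,-0.5,-0.3,0,0,0],[0,-0.6,-0.3,0,0,0]]]' --aperture 1.0

```text
time_s: 6.55
eef_pos: [533.2, 30.6, 417.7]
ee_rot: [0.0, 0.999, -0.04, 0.0]
force: [0.6, -0.5, 0.2]
grip_width: 0.996
grip_force: 0.0
```

```bash
python3 -c "
from h import *
go([525,121,420],-.085)"
```

```text
rel [-15.46 -89.47  -2.27] [ 0.     -0.0006  0.0047]
```

In the tool's units: -90 mm / 500 = -0.18, -45 mm / 500 = -0.09.

steer_hand --plan '[[[-0.03,-0.09,-0.004,0,0,0],[-0.03,-0.18,-0.004,0,0,0],[-0.03,-0.18,-0.004,0,0,0],[-0.03,-0.18,-0.004,0,0,0],[-0.03,-0.18,-0.004,0,0,0]]]'

```text
time_s: 7.05
eef_pos: [525.9, 118.6, 419.4]
ee_rot: [0.0, 0.999, -0.041, -0.0]
force: [0.9, 0.4, -0.6]
grip_width: 1.0
grip_force: 0.0
```

```bash
python3 -c "
from h import *
print(ctrl.sense()['eef_pos'])
cv2.imwrite('pics/w2.png',camrig.capture('wrist')[...,::-1])
c=camrig.calibration('wrist');
for z in(0,62,169):print(proj(c,[575,122,z]))"
```

```text
[525.90512958 118.62843273 419.43067046]
[312.2673885  125.48417921]
[311.08007856 130.2251481 ]
[307.52100279 144.43665853]
```

View pics/w2.png

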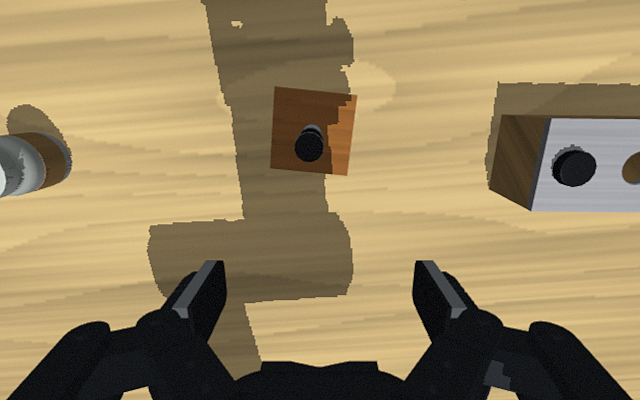

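The handle's top is at (308.5,147). The stand's top corners are (275,87), (357,96), (347,176) and (270,169).

```bash
python3 - <<'E'
from h import *
np.set_printoptions(precision=1,suppress=True)
c=camrig.calibration('wrist')
g=[at(c,*p,62) for p in[(275,87),(357,96),(347,176),(270,169)]]; print(np.array(g),np.mean(g,0))
print(at(c,308.5,147,169))
im=cv2.imread('pics/w2.png')
cv2.imwrite('pics/w2c.png',cv2.resize(im[80:185,260:365],None,fx=5,fy=5,interpolation=2))
E
```

```text
[[618.2 152.9  62. ]
 [603.7  75.   62. ]
 [525.5  88.9  62. ]
 [539.4 167.7  62. ]] [571.7 121.1  62. ]
[573.2 121.5 169. ]
```

View pics/w2c.png

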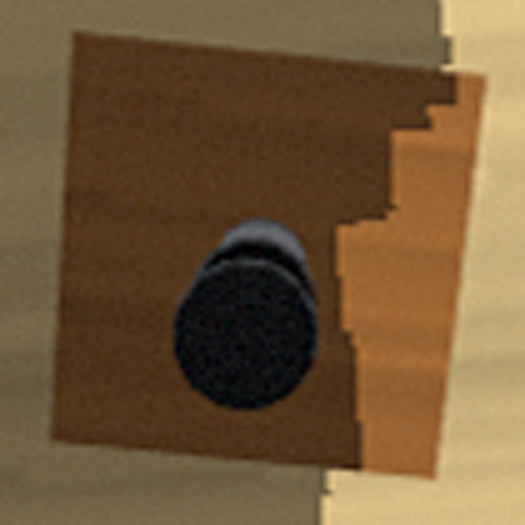

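```bash
python3 -c "
from h import *
go([572.5,121.3,299],-.085)"
```

```text
rel [ 46.15  -6.76 120.44] [0.0002 0.0001 0.0033]
```

In the tool's units: 120 mm / 500 = 0.24, 110 mm / 500 = 0.22.

steer_hand --plan '[[[0.092,-0.0136,0,0,0,0],[0.092,-0.0136,0,0,0,0],[0.092,-0.0136,0.08,0,0,0],[0.092,-0.0136,0.16,0,0,0],[0.092,-0.0136,0.22,0,0,0],[0.092,-0.0136,0.24,0,0,0],[0.092,-0.0136,0.24,0,0,0],[0.092,-0.0136,0.24,0,0,0]]]'

```text
time_s: 7.9
eef_pos: [572.6, 122.1, 301.3]
ee_rot: [-0.0, 0.999, -0.04, 0.001]
force: [1.1, -0.4, -0.6]
grip_width: 1.002
grip_force: 0.0
```

```bash
python3 -c "
from h import *
go([572.5,121.3,299],-.085)"
```

```text
rel [-0.04  0.81  2.32] [-0.0003 -0.0028  0.0042]
```

In the tool's units: 1 mm / 500 = 0.002, 0.5 mm / 500 = 0.001.

steer_hand --plan '[[[0,0.001,0.002,0,0,0],[0,0.001,0.002,0,0,0],[0,0.001,0.002,0,0,0],[0,0.001,0.002,0,0,0],[0,0.001,0.002,0,0,0],[0,0.001,0.002,0,0,0],[0,0.001,0.002,0,0,0],[0,0.001,0.002,0,0,0]]]' --aperture 0.0 --grip_n 60

```text
time_s: 8.7
eef_pos: [572.2, 122.0, 298.9]
ee_rot: [-0.0, 0.999, -0.04, 0.0]
force: [-0.7, 1.0, 4.5]
grip_width: 0.216
grip_force: 58.5
```

In the tool's units: -130 mm / 500 = -0.26, -120 mm / 500 = -0.24.

steer_hand --plan '[[[0,0,-0.03,0,0,0],[0,0,-0.08,0,0,0],[0,0,-0.14,0,0,0],[0,0,-0.2,0,0,0],[0,0,-0.24,0,0,0],[0,0,-0.26,0,0,0],[0,0,-0.26,0,0,0],[0,0,-0.26,0,0,0]]]'

```text
time_s: 9.5
eef_pos: [572.2, 122.0, 427.0]
ee_rot: [0.0, 0.999, -0.04, -0.001]
force: [-0.3, -0.3, -1.4]
grip_width: 0.219
grip_force: 58.6
```

```bash
python3 -c "
from h import *
print(ctrl.sense()['grip_width'])
go([516.7,-189.1,429],-.09)"
```

```text
0.21898848913201313
rel [-30.38 314.52  -1.84] [0.0002 0.0023 0.0097]
```

In the tool's units: 300 mm / 500 = 0.6, 270 mm / 500 = 0.54, 0.01 rad / 3.1416 = 0.0032.

steer_hand --plan '[[[-0.006,0.06,-0.004,0,0,0.0016],[-0.014,0.14,-0.004,0,0,0.0032],[-0.022,0.22,-0.004,0,0,0.0032],[-0.03,0.3,-0.004,0,0,0.0032],[-0.038,0.38,-0.004,0,0,0.0032],[-0.046,0.46,-0.004,0,0,0.0032],[-0.054,0.54,-0.004,0,0,0.0032],[-0.058,0.6,-0.004,0,0,0.0032]]]'

```text
time_s: 10.3
eef_pos: [518.6, -176.9, 429.0]
ee_rot: [-0.001, 0.999, -0.046, -0.001]
force: [0.7, 0.4, -1.1]
grip_width: 0.217
grip_force: 58.7
```

steer_hand --plan '[[[-0.0028,0.028,0,0,0,0],[-0.0028,0.028,0,0,0,0],[-0.0028,0.028,0,0,0,0],[-0.0028,0.028,0,0,0,0],[-0.0028,0.028,0,0,0,0],[-0.0028,0.028,0,0,0,0]]]'

```text
time_s: 10.9
eef_pos: [516.7, -187.8, 430.6]
ee_rot: [-0.0, 0.999, -0.045, 0.0]
force: [-0.4, 0.0, -1.7]
grip_width: 0.215
grip_force: 58.8
```

```bash
python3 - <<'E'
from h import *
np.set_printoptions(precision=2,suppress=True)
go([516.7,-189.1,429],-.09)
c=camrig.calibration('wrist');e=ctrl.sense();M=rot(e['ee_rot'])
print(M)
for n,l in [('tip',290),('collar',230),('htop',130)]: print(n,proj(c,e['eef_pos']+M@[0,0,l]))
print('bore',proj(c,[516.7,-189.1,85]))
im=camrig.capture('wrist')[...,::-1].copy(); cv2.imwrite('pics/w3.png',im)
E
```

```text
rel [0.07 1.33 1.58] [-0. -0.  0.]
[[ 1.   -0.09  0.  ]
 [-0.09 -1.    0.  ]
 [ 0.   -0.   -1.  ]]
tip [318.76 196.39]
collar [318.75 222.24]
htop [318.74 320.78]
bore [320.09 180.57]
```

View pics/w3.png

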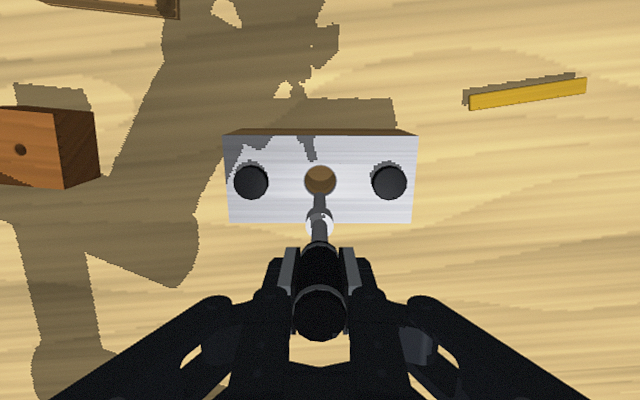

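The bore is at about (320,180). The probe tip shows at about (320,195) with the collar around (319,222), both near where the nominal model puts them. I'll enlarge it.

```bash
python3 -c "
from h import *
im=cv2.imread('pics/w3.png')
cv2.imwrite('pics/w3c.png',cv2.resize(im[160:260,260:380],None,fx=6,fy=6,interpolation=2))"
```

```text
(no output)
```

View pics/w3c.png

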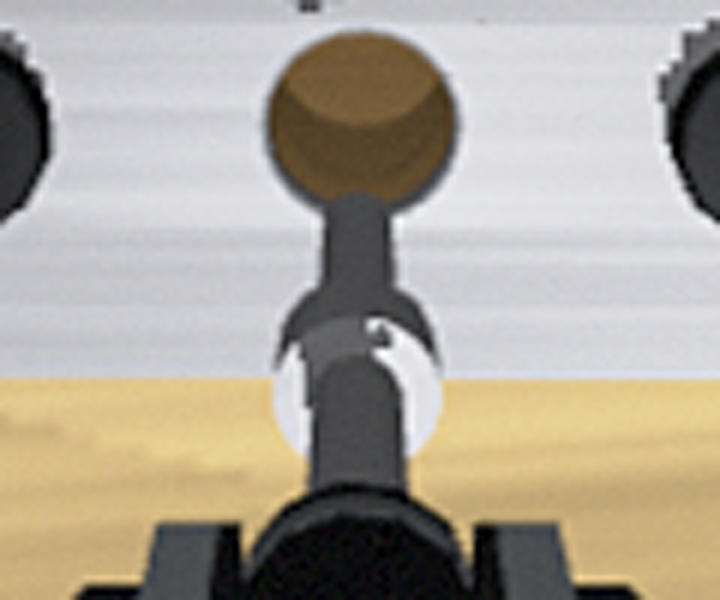

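```bash
python3 - <<'E'
from h import *
np.set_printoptions(precision=2,suppress=True)
c=camrig.calibration('wrist');e=ctrl.sense();M=rot(e['ee_rot'])
f=lambda U,V:((U+.5)/6-.5+260,(V+.5)/6-.5+160)
print(e['eef_pos'])
B=at(c,*f(362,122.5),85); print('bore',B)
for n,l,o,uv in [('tipfar',290,5,(358,192)),('collar bottom far',237,9,(359,284)),('collar top near',223,-9,(357,470)),('handle bot far',180,10,(357.5,484))]:
    P=e['eef_pos']+M@[0,0,l]; Q=at(c,*f(*uv),P[2]); print(n,'pred px',proj(c,P+M@[o,0,0]),'meas',f(*uv),'offset from axis, tool xy',(M.T@(Q-P))[:2]-[o,0])
E
```

```text
[ 516.7  -187.95  430.56]
bore [ 517.26 -189.15   85.  ]
tipfar pred px [318.78 190.69] meas (319.25, 191.58333333333334) offset from axis, tool xy [-0.78  0.39]
collar bottom far pred px [318.79 206.07] meas (319.4166666666667, 206.91666666666666) offset from axis, tool xy [-0.6   0.43]
collar top near pred px [318.77 239.06] meas (319.0833333333333, 237.91666666666669) offset from axis, tool xy [0.81 0.2 ]
handle bot far pred px [318.79 239.6 ] meas (319.1666666666667, 240.25) offset from axis, tool xy [-0.36  0.19]
```

In the tool's units: 88 mm / 500 = 0.176, 85 mm / 500 = 0.17.

steer_hand --plan '[[[0.0016,0.0014,0,0,0,0],[0.0016,0.0014,0.03,0,0,0],[0.0016,0.0014,0.07,0,0,0],[0.0016,0.0014,0.11,0,0,0],[0.0016,0.0014,0.15,0,0,0],[0.0016,0.0014,0.17,0,0,0],[0.0016,0.0014,0.176,0,0,0],[0.0016,0.0014,0.176,0,0,0]]]'

```text
time_s: 11.75
eef_pos: [517.5, -189.4, 342.9]
ee_rot: [0.0, 0.999, -0.045, 0.0]
force: [0.8, 0.2, -2.4]
grip_width: 0.219
grip_force: 58.8
```

steer_hand --plan '[[[0,0,0,0,0,0],[0,0,0,0,0,0]]]'

```text
time_s: 11.95
eef_pos: [517.4, -189.3, 343.4]
ee_rot: [0.0, 0.999, -0.045, 0.001]
force: [-0.7, 0.4, -1.3]
grip_width: 0.217
grip_force: 58.8
```

```bash
python3 - <<'E'
from h import *
np.set_printoptions(precision=2,suppress=True)
go([517.5,-188.7,314.9],-.09)
c=camrig.calibration('wrist');e=ctrl.sense();M=rot(e['ee_rot'])
print(M[:,2]);
im=camrig.capture('wrist')[...,::-1]
cv2.imwrite('pics/w4c.png',cv2.resize(im[150:280,250:390],None,fx=4.5,fy=4.5,interpolation=2))
f=lambda u,v:((u-250+.5)*4.5-.5,(v-150+.5)*4.5-.5)
print('bore pred',f(*proj(c,[517,-189.1,85])),'collar',f(*proj(c,e['eef_pos']+M@[0,0,230])))
E
```

```text
rel [ 0.01 -0.67 28.45] [ 0. -0. -0.]
[ 0. -0. -1.]
bore pred (np.float64(309.03624127202727), np.float64(269.4129836273538)) collar (np.float64(311.3082227715719), np.float64(326.9107061203072))
```

View pics/w4c.png

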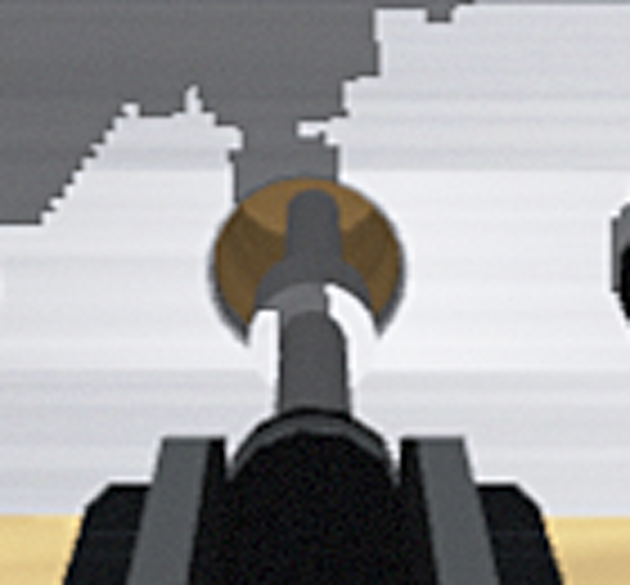

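```bash
python3 - <<'E'
from h import *
np.set_printoptions(precision=2,suppress=True)
c=camrig.calibration('wrist');e=ctrl.sense();M=rot(e['ee_rot']); E=e['eef_pos']; print(E)
f=lambda U,V:((U+.5)/4.5-.5+250,(V+.5)/4.5-.5+150)
L=lambda uv,z:(M.T@(at(c,*f(*uv),z)-E))[:2]
print('bore far edge->centre',L((306.5,178),85)-[16,0],'bore left/right',L((208,265),85),L((405,265),85))
print('tip far',L((314,190),E[2]-290)-[5,0],'collar bot far',L((313,262),E[2]-237)-[9,0],'handle bot far',L((313,410),E[2]-180)-[10,0])
E
```

```text
[ 517.38 -189.33  343.21]
bore far edge->centre [-0.99 -0.8 ] bore left/right [  0.03 -17.16] [ 0.05 15.55]
tip far [-1.02  0.49] collar bot far [-1.28  0.24] handle bot far [-0.64  0.17]
```

In the tool's units: 28.3 mm / 500 = 0.0566, -1.15 mm / 500 = -0.0023.

steer_hand --plan '[[[0,-0.0023,0,0,0,0],[0,-0.0023,0.01,0,0,0],[0,-0.0023,0.02,0,0,0],[0,-0.0023,0.032,0,0,0],[0,-0.0023,0.044,0,0,0],[0,-0.0023,0.052,0,0,0],[0,-0.0023,0.056,0,0,0],[0,-0.0023,0.0566,0,0,0]]]'

```text
time_s: 12.8
eef_pos: [517.4, -188.1, 314.0]
ee_rot: [-0.0, 0.999, -0.045, -0.0]
force: [0.4, -0.1, -0.9]
grip_width: 0.221
grip_force: 58.8
```

steer_hand --plan '[[[0,0,0,0,0,0],[0,0,0,0,0,0],[0,0,0,0,0,0],[0,0,0,0,0,0]]]'

```text
time_s: 13.2
eef_pos: [517.4, -188.1, 314.3]
ee_rot: [0.0, 0.999, -0.045, 0.0]
force: [0.6, -0.0, -1.5]
grip_width: 0.217
grip_force: 58.8
```

```bash
python3 - <<'E'
from h import *
np.set_printoptions(precision=2,suppress=True)
go([517.4,-188.2,314.9],-.09)
c=camrig.calibration('wrist');s=camrig.calibration('scene');e=ctrl.sense();M=rot(e['ee_rot']);print(M[:,2])
im=camrig.capture('wrist')[...,::-1]; sc=camrig.capture('scene')[...,::-1]
a=cv2.resize(im[140:270,260:380],None,fx=4.5,fy=4.5,interpolation=2)
b=cv2.resize(sc[130:200,245:330],None,fx=3,fy=3,interpolation=2)
o=np.zeros((585,800,3),np.uint8);o[:,:540]=a;o[:210,545:800]=b;cv2.imwrite('pics/w5.png',o)
E
```

```text
rel [-0.02  0.05 -0.57] [ 0. -0. -0.]
[ 0. -0. -1.]
```

View pics/w5.png

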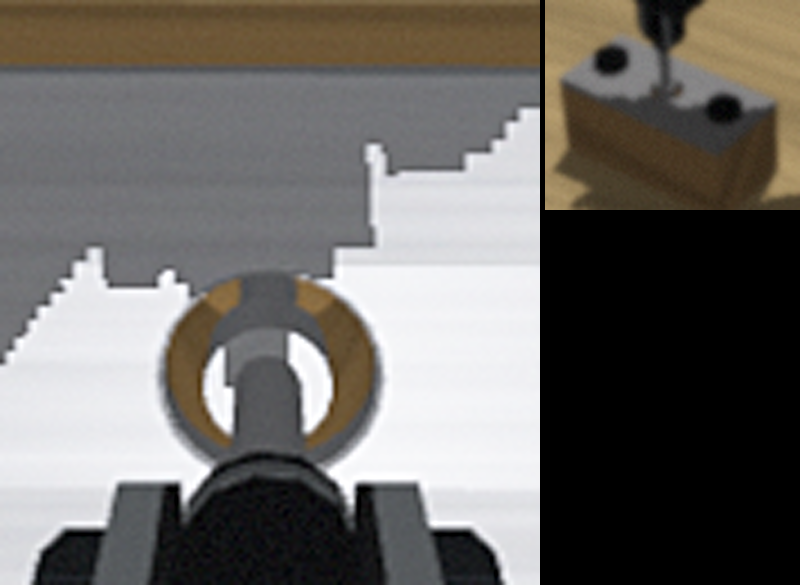

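```bash
python3 - <<'E'
from h import *
np.set_printoptions(precision=2,suppress=True)
c=camrig.calibration('wrist');e=ctrl.sense();M=rot(e['ee_rot']); E=e['eef_pos']
f=lambda U,V:((U+.5)/4.5-.5+260,(V+.5)/4.5-.5+140)
L=lambda uv,z:(M.T@(at(c,*f(*uv),z)-E))[:2]
print('bore far->c',L((271.5,271),85)-[16,0],L((160,375),85),L((383,375),85))
z=E[2]-223
for z in(z-2,z,z+2): print(z,'collar top far',L((268.5,325),z)-[9,0],L((202,390),z),L((335,390),z))
E
```

```text
bore far->c [-0.22  0.74] [ -0.25 -15.64] [-0.23 17.17]
89.30978937528585 collar top far [0.07 0.31] [-0.88 -9.29] [-0.87  9.92]
91.30978937528585 collar top far [0.77 0.3 ] [-0.07 -9.19] [-0.06  9.82]
93.30978937528585 collar top far [1.47 0.3 ] [ 0.73 -9.1 ] [0.74 9.71]
```

In the tool's units: -0.5 mm / 500 = -0.001, -0.4 mm / 500 = -0.0008.

steer_hand --plan '[[[-0.0004,0.0004,-0.001,0,0,0],[-0.0008,0.0008,-0.001,0,0,0],[-0.0008,0.0008,-0.001,0,0,0],[-0.0008,0.0008,-0.001,0,0,0],[-0.0008,0.0008,-0.001,0,0,0],[-0.0008,0.0008,-0.001,0,0,0],[-0.0008,0.0008,-0.001,0,0,0],[-0.0008,0.0008,-0.001,0,0,0]]]'

```text
time_s: 14.1
eef_pos: [517.0, -188.5, 314.7]
ee_rot: [-0.0, 0.999, -0.045, 0.0]
force: [-0.2, 0.4, -1.5]
grip_width: 0.216
grip_force: 58.8
```

```bash
python3 -c "
from h import *
e=ctrl.sense();print(e['eef_pos'],e['dq'],e['force']);print(ctrl.finish_job())"
```

```text
[ 516.98414775 -188.49923322  314.71567707] [-8.89341827e-04 -3.35343157e-04 -1.01890389e-05  9.01823062e-04
  3.73944072e-04  9.04475695e-04] [-0.17299975  0.44213232 -1.46855512]
the job is handed in; nothing more can be done
None
```

The job is handed in at 14.1 s: both plugs hit their hard stops, and the probe is held upright in the bore, centred to within about 1 mm, its collar level with the plate top by measured height and no contact seen; no verdict came back.

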